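Find the thread hand of a boiler filler cap and hold the cap lifted off

ROBOT

A 6-joint arm with a two-finger parallel gripper is mounted at the origin on the work surface. World frame = base frame: x ahead of the robot, y to its left, z up, the work surface at z = 0. Lengths are in m, angles in rad, forces in N, time in s.
With the tool pointing down it reaches from about 0.375 to 0.825 m from the base axis. Payload 5.5 kg.
Tool frame: the origin (TCP) lies midway between the tips of the shut fingers; the grasp point (between the pads) lies 19 mm behind it (env.grip_depth is the z of the grasp point in the tool frame, in m); z points along the fingers, y is the line along which they close (so a half turn about z gives the same grasp; the last joint's range is limited). The gripper opens to 85 mm and grips with 20 to 120 N. Pads are 22 mm wide; open, the fingers measure 114 mm over their backs; the gripper's body (76 mm by 85 mm) begins 54 mm behind the grasp point. The pads swing forward as they close: fully open they stand 13 mm farther back than shut.
Start: joints at [-1.297, 0.314, -0.047, 1.21, 0, 1.571], TCP at [0.162, -0.578, 0.231] pointing down, gripper open.
Joint ranges: [-2.67, 2.67], [-0.69, 1.73], [-1.03, 1.25], [-2.08, 2.16], [-1.42, 1.45], [-3.14, 3.14]. Speed limits (rad/s): [2.39, 2.39, 3.01, 3.14, 3.14, 3.14].

INTERFACE

Orientations are given as a unit quaternion [w, x, y, z].
In Python, from station import env gives the robot as it stands.
- The arm moves only by the shell command python3 -m inch 'ROWS' [FORCE]. ROWS is a JSON object of lists of equal length, an entry for each row: "translation": the shift along the tool's x, y, z in m, a list of three; "twist": the turn, a rotation vector about the tool's x, y, z in rad, a list of three; "jaw": the finger opening in m, from 0 to 0.0854. A call has 1 to 12 rows; each row shifts and turns the commanded pose from where the row before left it, along the tool's axes as they then stand; what a row does not reach is not made up. A row lasts 1/10 s, in which the tool goes at most 50 mm and 8.59 degrees, less where a joint would pass 70% of its speed; a pose out of reach is approached as far as the arm can. A call is refused whole if a number of a shift passes 0.05 or a number of a turn 0.15, either way. A call with a gripper value outside its range is refused whole. The fingers move at their own pace and stop on an object; FORCE is the grip in N (left out, the last holds). Time passes only in rows, so rows that do not move let the fingers close. It gives the time, the measured TCP pose, the force, the opening and the grip force at its end, in the units of the state.
- env.observe(): the state, without advancing time (a new reading comes with each control period).
- env.snapshot(name): name is "scene" or "top" or "wrist"; returns a dict with "img" (384x512x3 uint8, red, green, blue), "fx", "fy", "cx", "cy" (pixels), "world_from_camera" (4x4, takes a point from camera to world coordinates). Camera axes: x right, y up, looking along -z (the intrinsics and any distortion apply to the point x, -y, -z); pixel columns grow to the right and rows downward; lengths in m; the calibration is good to about 2 mm. A picture is of the moment at which its call begins. There is no depth.
- env.job_done(): hands the job in; it is judged then, once.
The state is a dict: "clock": time; "qpos": joint angles; "dq": joint speeds; "joint_efforts": joint torques, N m; "position": TCP position; "tool_rot": TCP orientation; "wrist_force": force on the tool from outside, world axes, zero at the start; "torque": the same for the moment, N m; "gripper_width": finger opening in m; "finger_force": force on a finger pad.
Only numpy, scipy, OpenCV 4.12 (cv2) and the standard library are available. Lean on these libraries where they do the work, as an engineer would, in place of code of your own. Each camera call takes 0.05 s, during which the arm holds its last target. There are 200 camera calls.

TASK

On the brass boiler end plate, slide the steel keeper by its red knob all the way back off the black filler cap. Nobody remembers whether the cap's quick thread is left- or right-handed, so try turning it one way and, if it will not go, the other until it comes undone, lift it off, and finish still holding it in the gripper, level and about 7 cm or more straight above its neck. Leave the keeper fully back and the loose parts round about where they lie.

Things in the scene. Friction and masses are not known exactly. Their poses are not given: they have to be found in the camera images.
- plate: Brass boiler end plate, a disc 180 mm across, 8 mm thick, lying fixed on the cork. Origin: on the table under the middle of the disc; z up; yaw within 0.6 rad of the world's. A round neck 54 mm across stands at its middle, top 18 mm above the table; the cap stands on it.
- clamp: Red bench clamp, fixed on the table's far edge, holding the plate's rim on the side away from the robot. Its jaw is 36 mm wide and at most 43 mm above the table. Origin: on the table at about the jaw's tip, some 78 mm from the plate's middle; the jaw runs from there along world +x.
- guide (a point): Centre of the underside of the keeper's grey guide block, fixed on the plate (8 mm above the table), 64 mm from the plate's middle along the plate's +y. Block 42 x 42 mm, so its near face is 43 mm from the cap's axis; with its bridge it reaches 61 mm above the table.
- cap: Black knurled filler cap, 46 mm across, 30 mm tall, about 90 g, locked on the neck by a quick thread. Origin: centre of its underside, 18 mm above the table when on the neck; z up, +x along the white line on top, which first points along the plate's +x within 2 degrees. Undone anticlockwise or clockwise, differing from time to time; this cannot be seen. Locked, it lifts at most 2 mm.
- cap_top (a point): Centre of the cap's top, 48 mm above the table. Wrong way: a stop at 5 to 10 degrees, then fingers slip round it (0.4 to 1 N m). Right way: turns freely, not rising, to a stop near 85 degrees; lifts off from about 45, best at 60 to 75. The neck goes 15 mm up into the cap. Grip the top 12 mm of its side, fingers along the plate's x (50 mm free each side), once the keeper is back.
- keeper (a joint): How far the keeper is slid back, m: 0 = over the cap, 0.060 = fully back at its stop; starts at 0 to 0.012. Moves along the plate's +y with 1.5 N friction and stays where left. A steel strip 24 mm wide, 6 mm thick, 51 to 57 mm above the table; its free end is 12 mm beyond the cap's axis at 0, and 48 mm short of it (on the +y side) when fully back.
- keeper_knob (a point): Top centre of the keeper's red knob: an upright cylinder 16 mm across and 32 mm tall standing on the strip, top 89 mm above the table. It is 78 mm from the cap's axis along the plate's +y with the keeper at 0, 138 mm when fully back.
- cutter: Bystander: loose steel tube cutter about 130 x 36 x 22 mm, lying flat. Origin: under the middle of its frame.
- bushing: Bystander: loose bronze bushing, a ring 30 mm across, 24 mm tall, upright. Origin: centre of underside.
- nozzle: Bystander: loose black burner nozzle, 26 mm across at the foot, 42 mm tall, upright. Origin: centre of underside.
- chimney: Bystander: loose aluminium chimney extension, an upright tube 42 mm across, 75 mm tall. Origin: centre of underside.
Things that resemble listed ones, but are neither listed nor needed, are in the scene too. Several things look just like the plate: the one meant starts farthest from the robot's base. What is shaped like the cap but blue is not meant.

How it is judged:
On the way, in this order (a step that is already met when the one before it is completed fails the run):
1. the keeper is fully back (within 7 mm of its stop) with the cap still on the neck (value of joint keeper above 0.053 m and z of cap in the frame of plate below 0.025 m), for 0.2 s.
2. the cap is turned undone on the neck (more than 0.6 rad from its start, not yet lifted), keeper still back (all of step 1 and angle between the x axis of cap and the x axis of plate, either way round above 0.6 rad), for 0.1 s.
At the end, for the whole second after the job is handed in: Keeper within 7 mm of its back stop; cap held by the fingers (over 2 N), at rest, clear of the plate, its underside 50 mm or more above the neck's top and within 50 mm sideways of its axis, level within 0.3 rad; each bystander within 20 mm of where it began (value of joint keeper above 0.053 m and z of cap in the frame of plate above 0.068 m and horizontal distance between cap and plate below 0.05 m and angle between cap's own z axis and vertical below 0.3 rad and contact force between the fingers and cap above 2 N and contact force between cap and plate below 0.2 N and linear speed of cap below 0.03 m/s and distance of each of cutter, bushing, nozzle, chimney from where it was at the start of the episode below 0.02 m); the arm keeps its last pose, push and grip.
It fails at once if a loose bystander is pushed more than 20 mm (distance of any of cutter, bushing, nozzle, chimney from where it was at the start of the episode above 0.02 m).
It also fails if it takes over 48 s, if anything falls off the work surface, if the arm or the gripper's body presses on something with over 40 N, if the wrist force passes 120 N, or if a joint passes its speed limit or range.

## Working session

There is one attempt and no reset: what is moved stays moved. The work goes in short steps, Python scripts to look and compute and a shell command to move; the robot and the scene stay as the last step left them, time stands still between calls to the robot, and variables do not carry over. Pictures are saved under pics/ and viewed, at most 10 in all, crops included, and the job is handed in when it is done.

```bash
mkdir -p pics; ls; python3 - <<'E'
from station import env
import cv2,numpy as np
a=[]
for n in("scene","top"):
    s=env.snapshot(n);print(n,s['fx'],s['fy'],s['cx'],s['cy'],[k for k in s]);print(np.round(s['world_from_camera'],4).tolist())
    np.save(f'pics/{n}.npy',s['img']);cv2.imwrite(f'pics/{n}1.png',s['img'][:,:,::-1])
o=env.observe();print(o,env.grip_depth)
E
```

```text
pics
scene 365.1416808765708 365.1416808765708 251.9400659368193 194.11427159638723 ['img', 'fx', 'fy', 'cx', 'cy', 'world_from_camera']
[[0.6542, -0.6154, 0.4398, 0.8273], [0.7563, 0.5356, -0.3756, -0.2395], [-0.0044, 0.5783, 0.8158, 0.7506], [0.0, 0.0, 0.0, 1.0]]
top 368.290828341887 368.290828341887 261.3740192417509 197.05483282229966 ['img', 'fx', 'fy', 'cx', 'cy', 'world_from_camera']
[[0.0004, 0.9781, -0.2081, 0.2736], [-1.0, 0.0015, 0.0049, 0.0702], [0.0051, 0.2081, 0.9781, 0.9202], [0.0, 0.0, 0.0, 1.0]]
{'clock': 0.1, 'qpos': array([-1.29701788e+00,  3.14168543e-01, -4.79503447e-02,  1.21022416e+00,
        2.34805600e-05,  1.57080288e+00]), 'dq': array([-2.13724012e-04, -6.00320717e-04,  1.96519367e-03, -9.84913921e-05,
        7.45406939e-04,  2.51367675e-04]), 'joint_efforts': array([-1.26343155e-03, -5.40768135e+01,  3.40541732e+01,  1.11600431e-02,
       -2.60825100e-04, -4.54903869e-06]), 'position': array([ 0.16209033, -0.57715381,  0.23052546]), 'tool_rot': array([-7.67725926e-04,  9.90645444e-01,  1.36458808e-01, -9.39062208e-05]), 'wrist_force': array([-0.13325543, -0.95190779,  0.54827896]), 'torque': array([0.00400368, 0.02558002, 0.06935258]), 'finger_force': 0.0, 'gripper_width': 0.0851793630046009} -0.0187
```

View pics/top1.png

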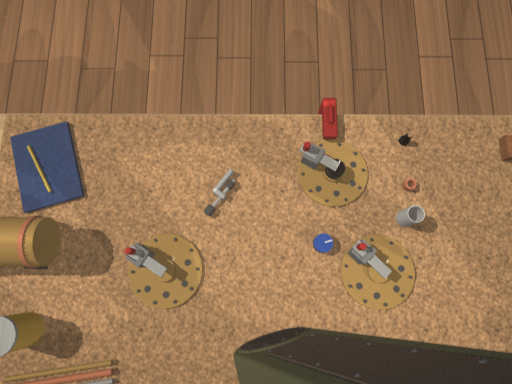

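View pics/scene1.png

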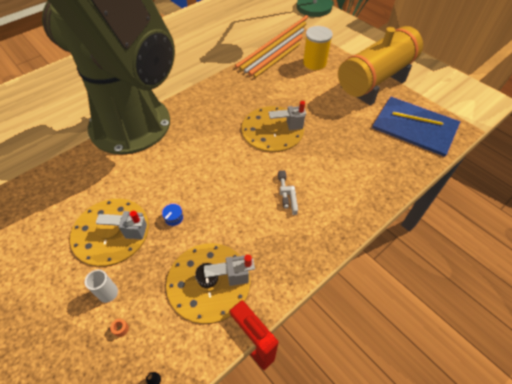

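The top view shows three plate-like discs at pixels (334,172), (165,270) and (379,271). A blue cap lies at (323,243). Red knobs are at (307,147), (129,251) and (361,245), and the red clamp is at (330,118). I choose the disc at (334,172): it is farthest from the base, has the clamp, and carries a black cap. Next I measure it and check the choice in a crop.

```bash
cat >h.py <<'E'
from station import env
import cv2,numpy as np
from scipy.spatial.transform import Rotation as R
def ray(s,uv,z):
    M=s['world_from_camera'];d=M[:3,:3]@np.array([(uv[0]-s['cx'])/s['fx'],-(uv[1]-s['cy'])/s['fy'],-1]);o=M[:3,3]
    return o+d*(z-o[2])/d[2]
def pix(s,p):
    M=s['world_from_camera'];c=M[:3,:3].T@(np.asarray(p,float)-M[:3,3])
    return np.array([s['cx']+s['fx']*c[0]/-c[2],s['cy']-s['fy']*c[1]/-c[2]])
def tri(a,ua,b,ub):
    A=[];B=[]
    for s,u in((a,ua),(b,ub)):
        o=s['world_from_camera'][:3,3];d=ray(s,u,0)-o;d/=np.linalg.norm(d);P=np.eye(3)-np.outer(d,d);A.append(P);B.append(P@o)
    return np.linalg.lstsq(np.vstack(A),np.hstack(B),rcond=None)[0]
def blobs(m,amin=8):
    n,l,st,c=cv2.connectedComponentsWithStats(m.astype(np.uint8));return [(c[i].round(1),st[i,4]) for i in range(1,n) if st[i,4]>=amin]
def red(im):
    h=cv2.cvtColor(im,cv2.COLOR_RGB2HSV);return ((h[...,0]<6)|(h[...,0]>174))&(h[...,1]>170)&(h[...,2]>90)
E
python3 - <<'E'
from h import *
S={n:env.snapshot(n) for n in("top","scene")}
for n,s in S.items():
    im=s['img'];h=cv2.cvtColor(im,cv2.COLOR_RGB2HSV)
    print(n,'red',blobs(red(im)));print('dark',[b for b in blobs(h[...,2]<45,15)])
    u=(334,172) if n=="top" else (208,283)
    m=((h[...,0]>17)&(h[...,0]<27)&(h[...,1]>120)&(h[...,2]>90)).astype(np.uint8)
    x,y=u;mm=np.zeros_like(m);mm[y-45:y+45,x-47:x+47]=m[y-45:y+45,x-47:x+47]
    mm=cv2.morphologyEx(mm,cv2.MORPH_OPEN,np.ones((3,3)))
    c=max(cv2.findContours(mm,0,1)[0],key=cv2.contourArea);e=cv2.fitEllipse(cv2.convexHull(c));print('ell',e,ray(s,e[0],.008))
t=S["top"]['img'][115:215,280:390,::-1];b=S["scene"]['img'][235:335,155:265,::-1]
cv2.imwrite('pics/c1.png',cv2.resize(np.hstack([t,b]),None,fx=3.6,fy=3.6,interpolation=2))
E
```

```text
top red [(array([328.9, 117.4]), np.int32(440)), (array([306.4, 144.9]), np.int32(28)), (array([361.6, 245.9]), np.int32(35)), (array([128.2, 250.4]), np.int32(19))]
dark [(array([404.1, 140. ]), np.int32(62))]
ell ((332.46295166015625, 172.74452209472656), (65.40797424316406, 69.21001434326172), 103.70909118652344) [ 0.53184975 -0.11705994  0.008     ]
scene red [(array([301.4, 106.1]), np.int32(32)), (array([134.2, 216.2]), np.int32(63)), (array([247.6, 260. ]), np.int32(63)), (array([256.1, 334.4]), np.int32(1351))]
dark [(array([106.8,  23. ]), np.int32(112)), (array([153.1,  60.2]), np.int32(1232)), (array([101.7,  80.2]), np.int32(211)), (array([436.9, 187.2]), np.int32(150)), (array([200.3, 274.2]), np.int32(85)), (array([153.8, 378.9]), np.int32(99))]
ell ((207.9866485595703, 281.78729248046875), (79.99043273925781, 86.99028778076172), 49.302555084228516) [ 0.53873132 -0.1181622   0.008     ]
```

View pics/c1.png

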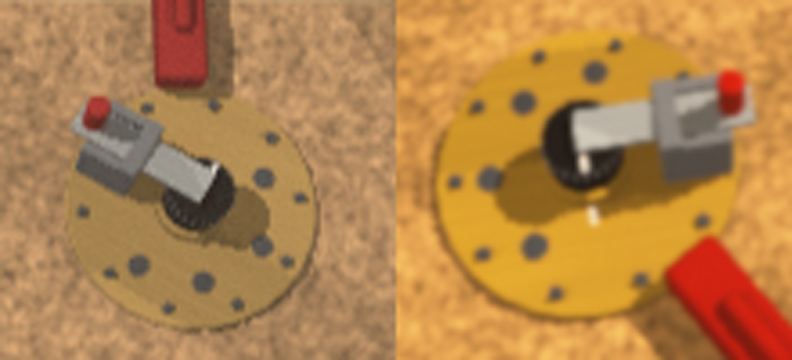

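The crop confirms the choice: black cap under the steel strip, grey guide with red knob up-left in the top view, clamp jaw at the rim. I now compute the knob position and plate yaw.

```bash
python3 - <<'E'
from h import *
S={n:env.snapshot(n) for n in("top","scene")}
k=tri(S['top'],(306.4,144.9),S['scene'],(247.6,260));print('knob',k)
print(ray(S['top'],(306.4,144.9),.08),ray(S['scene'],(247.6,260),.077))
c=np.array([.535,-.1175])
d=k[:2]-c;print('dist',np.hypot(*d),'yaw',np.arctan2(-d[0],d[1]))
for n,u,v in(('chimney',(410,216),(103,288)),('bushing',(411,185),(119,327))):print(n,ray(S['top'],u,.03))
print('nozzle',ray(S['top'],(404,140),.02),'blue',ray(S['top'],(323,243),.03),'clamp',ray(S['top'],(330,137),.04))
print(R.from_quat(env.observe()['tool_rot'],scalar_first=True).as_matrix().round(3))
E
```

```text
knob [ 0.58143923 -0.04239642  0.07846965]
[ 0.58083875 -0.04225747  0.08      ] [ 0.58093875 -0.04189705  0.077     ]
dist 0.08830147253450461 yaw -0.553792739415293
chimney [ 0.41609091 -0.29829895  0.03      ]
bushing [ 0.49428724 -0.30734573  0.03      ]
nozzle [ 0.61672786 -0.30353722  0.02      ] blue [ 0.35003833 -0.08273318  0.03      ] clamp [ 0.61670356 -0.10798051  0.04      ]
[[ 0.963  0.27  -0.   ]
 [ 0.27  -0.963  0.001]
 [-0.    -0.001 -1.   ]]
```

Knob is at about (0.581,-0.042), keeper at about 0.010 and plate yaw at about -0.55. Now I travel above the plate.

```bash
python3 -m inch '{"translation":[[0.039,-0.029,0],[0.039,-0.029,0],[0.039,-0.029,0],[0.039,-0.029,0],[0.039,-0.029,0],[0.039,-0.029,0],[0.039,-0.029,0],[0.039,-0.029,0],[0.039,-0.029,0],[0.039,-0.029,0],[0.039,-0.029,0],[0.039,-0.029,0]],"twist":[[0,0,0],[0,0,0],[0,0,0],[0,0,0],[0,0,0],[0,0,0],[0,0,0],[0,0,0],[0,0,0],[0,0,0],[0,0,0],[0,0,0]],"jaw":[0.085,0.06,0.06,0.06,0.06,0.06,0.06,0.06,0.06,0.06,0.06,0.06]}' 40
python3 -m inch '{"translation":[[0,0,0],[0,0,0],[0,0,0],[0,0,0],[0,0,0],[0,0,0]],"twist":[[0,0,-0.149],[0,0,-0.149],[0,0,-0.149],[0,0,-0.149],[0,0,-0.149],[0,0,0]],"jaw":[0.06,0.06,0.06,0.06,0.06,0.06]}'
cat >st.py <<'E'
from h import *
o=env.observe();m=R.from_quat(o['tool_rot'],scalar_first=True).as_matrix()
print('t',o['clock'],'p',o['position'].round(4),'xang',np.arctan2(m[1,0],m[0,0]).round(3),'zax',m[:,2].round(3),'q6',o['qpos'][5].round(3),'F',o['wrist_force'].round(1),'T',o['torque'].round(2),'w',round(float(o['gripper_width']),4),'ff',round(float(o['finger_force']),1))
def go(p):print('tool delta to',p,(m.T@(np.array(p)-o['position'])).round(4))
E
python3 -c "
from st import *
go([.581,-.042,.15])"
```

```text
clock: 1.5
position: [0.5197, -0.1142, 0.2315]
tool_rot: [0.0, 0.991, 0.137, 0.0]
wrist_force: [0.5, -0.5, 0.3]
gripper_width: 0.0601
finger_force: 0.0
clock: 2.1
position: [0.5187, -0.116, 0.2313]
tool_rot: [-0.0, 0.873, 0.488, -0.0]
wrist_force: [-0.5, -0.3, 0.3]
gripper_width: 0.0604
finger_force: 0.0
t 2.1 p [ 0.5187 -0.116   0.2313] xang 1.019 zax [-0.  0. -1.] q6 1.902 F [-0.5 -0.3  0.3] T [ 0.01  0.02 -0.03] w 0.0604 ff 0.0
tool delta to [0.581, -0.042, 0.15] [0.0957 0.0143 0.0813]
```

```bash
python3 - <<'E'
from h import *
import pickle
s=env.snapshot('wrist');pickle.dump(s,open('w1.pkl','wb'));im=s['img']
print(np.round(s['world_from_camera'],3).tolist());print('red',blobs(red(im),60))
print('pred knob',pix(s,(.581,-.042,.089)),'cap',pix(s,(.535,-.1175,.048)))
cv2.imwrite('pics/w1.png',im[:,:,::-1])
E
```

```text
[[0.851, 0.503, 0.147, 0.557], [-0.524, 0.817, 0.238, -0.057], [-0.001, -0.28, 0.96, 0.375], [0.0, 0.0, 0.0, 1.0]]
red [(array([376.3,  89.6]), np.int32(3008)), (array([276.2,  81. ]), np.int32(205))]
pred knob [275.15722069  80.39549363] cap [272.92532309 164.06970268]
```

View pics/w1.png

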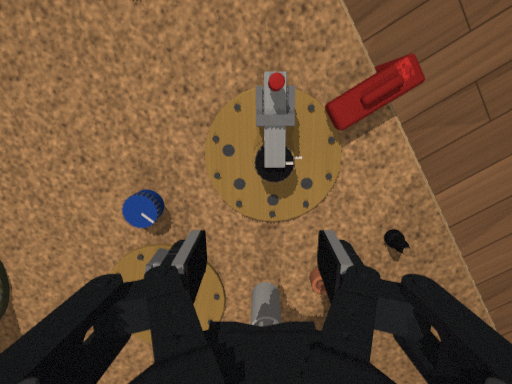

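The wrist view shows the strip nearly vertical, so the yaw matches. The knob is at (277,80), the cap at about (274,163) and the plate centre at about (273,152). Next I refine those positions.

```bash
python3 - <<'E'
from h import *
import pickle
s=pickle.load(open('w1.pkl','rb'));im=s['img'];h=cv2.cvtColor(im,cv2.COLOR_RGB2HSV)
print('knob',ray(s,(276.5,80.8),.085))
m=((h[...,0]>17)&(h[...,0]<28)&(h[...,1]>130)&(h[...,2]>80)).astype(np.uint8);mm=np.zeros_like(m);mm[80:225,195:350]=m[80:225,195:350]
mm=cv2.morphologyEx(mm,cv2.MORPH_OPEN,np.ones((5,5)));c=max(cv2.findContours(mm,0,1)[0],key=cv2.contourArea);e=cv2.fitEllipse(cv2.convexHull(c));print(e,'plate',ray(s,e[0],.008))
d=np.zeros(m.shape,bool);d[140:190,245:300]=h[140:190,245:300,2]<40
x,y,w,hh=cv2.boundingRect(d.astype(np.uint8));print('cap dark box',x,y,w,hh,'cap axis',ray(s,(x+w/2,y+hh/2),.034))
g=(h[...,1]<40)&(h[...,2]>110)
for r in(135,145,155,162):
    q=np.where(g[r,255:300])[0]+255;print(r,q.min(),q.max(),ray(s,((q.min()+q.max())/2,r),.057))
E
python3 -c "
from st import *
go([.581,-.042,.15])"
```

```text
knob [ 0.58224578 -0.04278499  0.085     ]
((303.6756591796875, 165.34231567382812), (65.8378677368164, 104.80345153808594), 15.448321342468262) plate [ 0.56598379 -0.14770941  0.008     ]
cap dark box 256 146 38 36 cap axis [ 0.53625835 -0.12136886  0.034     ]
135 264 284 [ 0.55348227 -0.08837969  0.057     ]
145 264 284 [ 0.54780355 -0.09785911  0.057     ]
155 265 284 [ 0.54249349 -0.10782474  0.057     ]
162 265 292 [ 0.54225707 -0.1171021   0.057     ]
t 2.15 p [ 0.5187 -0.116   0.2313] xang 1.016 zax [ 0. -0. -1.] q6 1.906 F [ 0.4  0.4 -0.3] T [-0.05 -0.   -0.06] w 0.06 ff 0.0
tool delta to [0.581, -0.042, 0.15] [0.0958 0.0139 0.0813]
```

```bash
python3 -m inch '{"translation":[[0.032,0.005,0.02],[0.032,0.005,0.02],[0.032,0.005,0.02],[0,0,0.04],[0,0,0.04],[0,0,0.022],[0,0,0]],"twist":[[0,0,0],[0,0,0],[0,0,0],[0,0,0],[0,0,0],[0,0,0],[0,0,0]],"jaw":[0.06,0.06,0.06,0.06,0.06,0.06,0.06]}'
python3 - <<'E'
from st import *
go([.582,-.0425,.068])
s=env.snapshot('wrist');print(blobs(red(s['img']),60),pix(s,(.582,-.0425,.089)));cv2.imwrite('pics/w2.png',s['img'][:,:,::-1])
E
```

```text
clock: 2.85
position: [0.5786, -0.0419, 0.0657]
tool_rot: [-0.002, 0.874, 0.486, -0.003]
wrist_force: [-0.9, -0.6, 0.0]
gripper_width: 0.0602
finger_force: 0.0
t 2.85 p [ 0.5786 -0.0419  0.0657] xang 1.016 zax [-0.007  0.001 -1.   ] q6 2.053 F [-0.9 -0.6  0. ] T [0.01 0.09 0.02] w 0.0602 ff 0.0
tool delta to [0.582, -0.0425, 0.068] [ 0.0012  0.0032 -0.0024]
[(array([437.2, 212.9]), np.int32(10494)), (array([264.4, 248.7]), np.int32(1252))] [264.81831862 259.56948112]
```

View pics/w2.png

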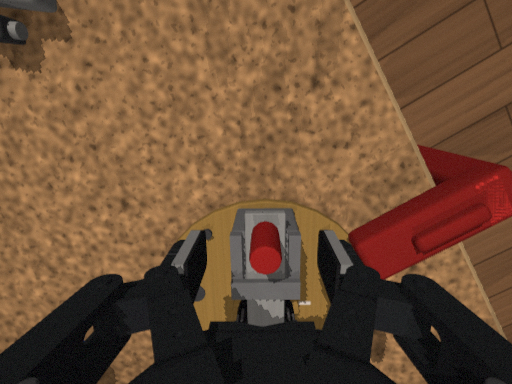

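The knob at (265,250) sits centred between the fingers. I close on it.

```bash
python3 -m inch '{"translation":[[0,0.003,0],[0,0,0],[0,0,0],[0,0,0],[0,0,0],[0,0,0]],"twist":[[0,0,0],[0,0,0],[0,0,0],[0,0,0],[0,0,0],[0,0,0]],"jaw":[0.06,0.01,0.01,0.01,0.01,0.01]}' 30; python3 -c "import st"
```

```text
clock: 3.5
position: [0.5813, -0.0414, 0.0702]
tool_rot: [-0.003, 0.873, 0.488, -0.001]
wrist_force: [-11.8, 6.7, 12.8]
gripper_width: 0.0149
finger_force: 29.1
t 3.5 p [ 0.5813 -0.0414  0.0702] xang 1.02 zax [-0.005  0.005 -1.   ] q6 2.048 F [-11.8   6.7  12.8] T [1.58 2.43 0.02] w 0.0149 ff 29.1
```

```bash
python3 -m inch '{"translation":[[0,-0.003,-0.003],[0.005,0,0],[0.008,0,0],[0.01,0,0],[0.01,0,0],[0.01,0,0],[0.005,0,0],[0.003,0,0],[0,0,0]],"twist":[[0,0,0],[0,0,0],[0,0,0],[0,0,0],[0,0,0],[0,0,0],[0,0,0],[0,0,0],[0,0,0]],"jaw":[0.01,0.01,0.01,0.01,0.01,0.01,0.01,0.01,0.01]}' 30; python3 -c "import st"
```

```text
clock: 4.4
position: [0.6076, 0.0023, 0.071]
tool_rot: [-0.001, 0.873, 0.488, -0.001]
wrist_force: [-0.7, 2.3, -26.0]
gripper_width: 0.0149
finger_force: 30.5
t 4.4 p [0.6076 0.0023 0.071 ] xang 1.02 zax [-0.003  0.001 -1.   ] q6 2.125 F [ -0.7   2.3 -26. ] T [ 0.5   0.08 -0.04] w 0.0149 ff 30.5
```

```bash
python3 -m inch '{"translation":[[0.002,0,0.002],[0.002,0,0],[0.002,0,0],[0,0,0]],"twist":[[0,0,0],[0,0,0],[0,0,0],[0,0,0]],"jaw":[0.01,0.01,0.01,0.01]}'; python3 -c "import st"
```

```text
clock: 4.8
position: [0.6078, 0.0025, 0.0706]
tool_rot: [0.002, 0.874, 0.487, -0.005]
wrist_force: [-13.8, -11.8, -6.6]
gripper_width: 0.0146
finger_force: 32.4
t 4.8 p [0.6078 0.0025 0.0706] xang 1.017 zax [-0.006 -0.008 -1.   ] q6 2.133 F [-13.8 -11.8  -6.6] T [-2.41  2.96  0.09] w 0.0146 ff 32.4
```

The keeper is at its stop. I ease off, release, rise, and move over the cap.

```bash
python3 -m inch '{"translation":[[-0.005,0,0],[0,0,0],[0,0,0],[0,0,-0.03],[0,0,-0.04],[0,0,-0.03],[-0.045,0,0],[-0.045,0,0],[-0.045,0,0],[0,0,0],[0,0,0]],"twist":[[0,0,0],[0,0,0],[0,0,0],[0,0,0],[0,0,0],[0,0,0],[0,0,0],[0,0,0],[0,0,0],[0,0,0],[0,0,0]],"jaw":[0.04,0.04,0.04,0.08,0.08,0.08,0.08,0.08,0.08,0.08,0.08]}' 30
python3 - <<'E'
from st import *
go([.536,-.118,.17])
s=env.snapshot('wrist');im=s['img'];print(blobs(red(im),60));print('cap pred',pix(s,(.536,-.118,.048)),'knob pred full back',pix(s,(.536+.138*.523,-.118+.138*.852,.089)))
cv2.imwrite('pics/w3.png',im[:,:,::-1])
E
```

```text
clock: 5.9
position: [0.5396, -0.1135, 0.172]
tool_rot: [0.001, 0.873, 0.487, 0.002]
wrist_force: [-0.6, 0.2, -0.9]
gripper_width: 0.08
finger_force: 0.0
t 5.9 p [ 0.5396 -0.1135  0.172 ] xang 1.017 zax [ 0.004 -0.    -1.   ] q6 1.917 F [-0.6  0.2 -0.9] T [ 0.08 -0.06  0.  ] w 0.08 ff 0.0
tool delta to [0.536, -0.118, 0.17] [-0.0057 -0.0008  0.002 ]
[(array([256.7,  16.1]), np.int32(402)), (array([380.8,  99.7]), np.int32(4346))]
cap pred [258.93608745 188.83275243] knob pred full back [257.32893418  17.96869286]
```

View pics/w3.png

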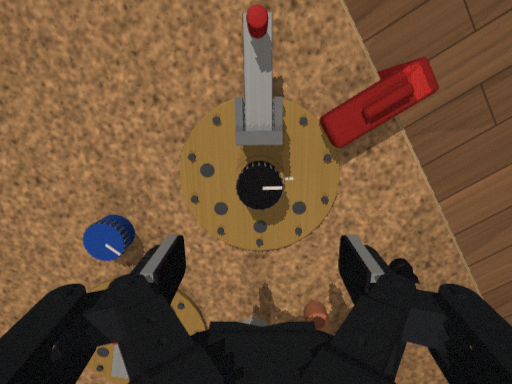

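The keeper is back, with its knob at (257,17). The cap is clear at about (260,187), with its white line pointing to plate +x, and it matches the predicted (259,189). I descend around it.

```bash
python3 -m inch '{"translation":[[-0.006,0,0.03],[0,0,0.04],[0,0,0.04],[0,0,0.03],[0,0,0.012],[0,0,0]],"twist":[[0,0,0],[0,0,0],[0,0,0],[0,0,0],[0,0,0],[0,0,0]],"jaw":[0.07,0.07,0.07,0.07,0.07,0.07]}'
python3 -c "
from st import *
go([.537,-.1185,.02])"
python3 -m inch '{"translation":[[0,0,0],[0,0,0],[0,0,0],[0,0,0]],"twist":[[0,0,0],[0,0,0],[0,0,0],[0,0,0]],"jaw":[0.04,0.04,0.04,0.04]}' 50; python3 -c "import st"
```

```text
clock: 6.55
position: [0.5348, -0.1167, 0.017]
tool_rot: [-0.001, 0.873, 0.488, -0.001]
wrist_force: [0.1, 0.2, 0.4]
gripper_width: 0.0701
finger_force: 0.0
t 6.55 p [ 0.5348 -0.1167  0.017 ] xang 1.02 zax [-0.002  0.001 -1.   ] q6 1.906 F [0.1 0.2 0.4] T [-0.01 -0.01 -0.07] w 0.0701 ff 0.0
tool delta to [0.537, -0.1185, 0.02] [-0.0004  0.0028 -0.003 ]
clock: 6.95
position: [0.5367, -0.1177, 0.0205]
tool_rot: [0.0, 0.873, 0.488, 0.002]
wrist_force: [-2.4, 3.0, 5.7]
gripper_width: 0.0446
finger_force: 50.5
t 6.95 p [ 0.5367 -0.1177  0.0205] xang 1.019 zax [ 0.003  0.001 -1.   ] q6 1.906 F [-2.4  3.   5.7] T [0.63 0.43 0.01] w 0.0446 ff 50.5
```

Gripped. I try anticlockwise (seen from above) first.

```bash
python3 -m inch '{"translation":[[0,0,0],[0,0,0],[0,0,0],[0,0,0]],"twist":[[0,0,-0.08],[0,0,-0.08],[0,0,-0.08],[0,0,0]],"jaw":[0.04,0.04,0.04,0.04]}'; python3 -c "import st"
```

```text
clock: 7.35
position: [0.5364, -0.1187, 0.0204]
tool_rot: [0.001, 0.809, 0.588, 0.001]
wrist_force: [-3.0, -0.0, 6.5]
gripper_width: 0.0443
finger_force: 51.2
t 7.35 p [ 0.5364 -0.1187  0.0204] xang 1.257 zax [ 0.003 -0.001 -1.   ] q6 1.667 F [-3.  -0.   6.5] T [-0.05  0.52 -1.08] w 0.0443 ff 51.2
```

Torque of -1.08 N m after 14°: it is blocked, so the thread goes the other way. I turn clockwise.

```bash
python3 -m inch '{"translation":[[0,0,0],[0,0,0],[0,0,0],[0,0,0],[0,0,0],[0,0,0]],"twist":[[0,0,0.12],[0,0,0.12],[0,0,0.1],[0,0,0.1],[0,0,0.1],[0,0,0]],"jaw":[0.04,0.04,0.04,0.04,0.04,0.04]}'; python3 -c "import st"
```

```text
clock: 7.95
position: [0.5352, -0.1184, 0.0203]
tool_rot: [0.001, 0.937, 0.35, 0.0]
wrist_force: [-6.8, 0.4, 9.7]
gripper_width: 0.0445
finger_force: 51.5
t 7.95 p [ 0.5352 -0.1184  0.0203] xang 0.716 zax [ 0.001 -0.001 -1.   ] q6 2.209 F [-6.8  0.4  9.7] T [-0.04  1.12 -0.13] w 0.0445 ff 51.5
```

Free this way. I continue to about 63°.

```bash
python3 -m inch '{"translation":[[0,0,0],[0,0,0],[0,0,0],[0,0,0],[0,0,0],[0,0,0],[0,0,0],[0,0,0]],"twist":[[0,0,0.12],[0,0,0.12],[0,0,0.12],[0,0,0.12],[0,0,0.12],[0,0,0.12],[0,0,0.08],[0,0,0]],"jaw":[0.04,0.04,0.04,0.04,0.04,0.04,0.04,0.04]}'; python3 - <<'E'
from st import *
s=env.snapshot('wrist');cv2.imwrite('pics/w4.png',s['img'][:,:,::-1])
E
```

```text
clock: 8.75
position: [0.5341, -0.1176, 0.0203]
tool_rot: [-0.0, 0.999, -0.042, -0.001]
wrist_force: [-8.9, 3.4, 14.9]
gripper_width: 0.0444
finger_force: 51.8
t 8.75 p [ 0.5341 -0.1176  0.0203] xang -0.083 zax [-0.001  0.001 -1.   ] q6 3.008 F [-8.9  3.4 14.9] T [ 0.4   1.83 -0.24] w 0.0444 ff 51.8
```

View pics/w4.png

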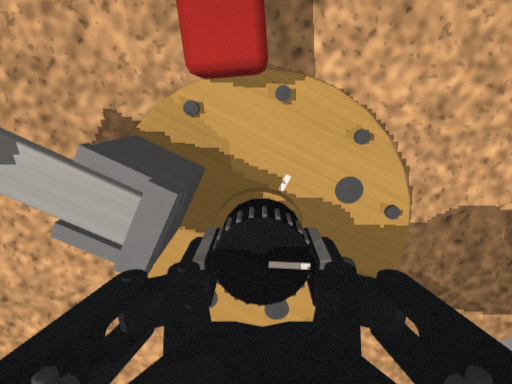

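The white line (270–308, 266) has turned with the gripper about 60° away from the plate's mark (285,183). I lift.

```bash
python3 -m inch '{"translation":[[-0.002,0,-0.003],[0,0,-0.004],[0,0,-0.005],[0,0,-0.006],[0,0,-0.007],[0,0,-0.01],[0,0,-0.015],[0,0,-0.02],[0,0,-0.015],[0,0,-0.007],[0,0,0],[0,0,0]],"twist":[[0,0,0],[0,0,0],[0,0,0],[0,0,0],[0,0,0],[0,0,0],[0,0,0],[0,0,0],[0,0,0],[0,0,0],[0,0,0],[0,0,0]],"jaw":[0.04,0.04,0.04,0.04,0.04,0.04,0.04,0.04,0.04,0.04,0.04,0.04]}'; python3 - <<'E'
from st import *
a=env.snapshot('wrist')['img'];b=env.snapshot('scene')['img'][190:384,60:318];t=env.snapshot('top')['img']
print(blobs(red(t)))
cv2.imwrite('pics/w5.png',np.hstack([cv2.resize(a,(400,300)),cv2.resize(b,(400,300))])[:,:,::-1])
E
```

```text
clock: 10.0
position: [0.533, -0.1179, 0.11]
tool_rot: [0.0, 0.999, -0.041, -0.0]
wrist_force: [-0.6, 0.2, -1.2]
gripper_width: 0.0441
finger_force: 51.3
t 10.0 p [ 0.533  -0.1179  0.11  ] xang -0.081 zax [-0. -0. -1.] q6 3.005 F [-0.6  0.2 -1.2] T [0.03 0.03 0.04] w 0.0441 ff 51.3
[(array([328.8, 117.4]), np.int32(446)), (array([288.3, 133.8]), np.int32(19)), (array([361.4, 246. ]), np.int32(37)), (array([128.1, 249.7]), np.int32(15))]
```

View pics/w5.png

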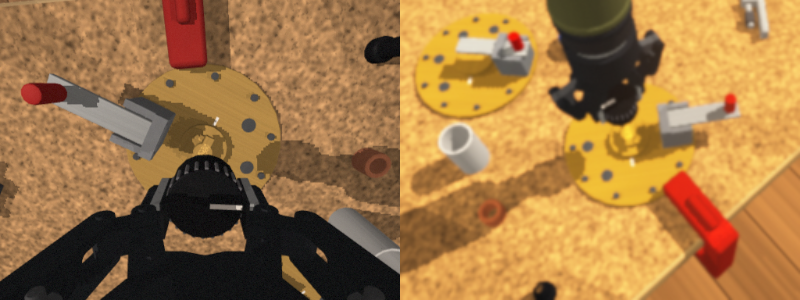

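The cap is held level at (205,200), about 90 mm above the bare neck. The keeper is back and the bystanders are undisturbed. I hand in.

```bash
python3 -c "
from station import env
print(env.job_done())"
```

```text
the job is handed in; nothing more can be done
None
```

The job is handed in (no verdict was returned): the keeper is fully back, the cap came undone clockwise, and the gripper holds it level about 9 cm above its neck; the loose parts I could see in the last pictures look undisturbed.

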